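# Load a circuit-board tray under the spring clip of a test fixture

## Task

Load the circuit-board tray into the test fixture without gripping or lifting it: press the long rolled edge of the spring clip down with one fingertip so that its nose rises, and keep it held down while the other fingertip pushes the tray along its track, under the nose, until it is fully home against the end stop. Then let the clip close on the tray and back away, leaving the other things on the desk alone.

Things in the scene. Friction and masses are not known exactly. Their poses are not given: they have to be found in the camera images.
- fixture: Dark steel plate 200 x 130 x 10 mm fixed to the desk, the test fixture. Origin on the desk surface; plate spans x -115..+85, y -65..+65 mm in its frame. +x is the way the tray is pushed. The tray's track runs along x, centred on y = +20 mm, between aluminium rails 43 mm apart (tops 16 mm above desk); its bed is 10 mm above the desk. The clip lies on the track's -y side (posts 27 mm high).
- clip (a joint): Turn (rad) of the steel spring clip, a rocker about a line along the fixture's x at y = -14 mm, 22 mm above the desk. 0: nose down, blocking the track. Pressing the rolled edge raises it to 0.36 (stop), taking 3 N at first, 7 N at the stop. The tray passes freely above 0.2; springs back; 0.14 when closed on the tray. Pushing the tray at the lowered nose does not open it.
- press_edge (a point): Top of the clip's rolled edge, mid-length: press here. A steel roll 8 mm thick, parallel to the fixture's x at y = -46 mm in its frame, from x = -86 to +51 mm, so a fingertip can slide along it while pressing. Top 30 mm above the desk at rest, 20 mm at joint 0.31, 18.5 mm at the stop.
- nose (a point): Underside of the clip's nose, a steel tooth 12 mm (x) by 10 mm over the middle of the track, at x = +51, y = +20 mm in the fixture's frame (blocking face at x = +45 mm), 1.5 mm above the bed at rest. Rises about 11 mm when the clip is fully pressed. Its arm is 16 mm wide, top 27 mm above the desk at rest.
- end_stop (a point): Middle of the face of the aluminium end stop that closes the track's +x end, at bed height: x = +65, y = +20 mm in the fixture's frame, 10 mm above the desk; the stop's top is 24 mm above the desk. The tray's leading edge touches it when fully home.
- board_tray: Flat grey plastic tray 64 (x) x 40 x 6 mm with a small circuit board; loose, about 60 g. Origin: centre of its underside, x along the fixture's +x, leading edge at +32 mm. A lip 36 mm wide along its rear edge (x -32..-26 mm), top 18 mm above the underside, is pushed from behind. Starts in the track before the nose; home: origin at x = +33 mm in the fixture's frame.
- tape_roll: Bystander: pale tape roll, 66 mm across, 18 mm high. Origin centre of underside.
- heat_sink: Bystander: finned aluminium heat sink 40 x 40 x 22 mm. Origin centre of underside.
- screw_jar: Bystander: small pale jar with a grey lid, 36 mm across, 42 mm high. Origin centre of underside.
- screwdriver: Bystander: screwdriver 160 mm long, lying along its x.
- memory_stick: Bystander: black memory stick about 57 x 18 x 9 mm. Origin on its underside.
- mug: Bystander: white mug, 80 mm across, 90 mm high. Origin centre of underside.
- cleaner_bottle: Bystander: white bottle, 56 mm across, 140 mm high. Origin centre of underside.
Mind the look-alikes: they are no part of the job. Leave any blue, green or orange look-alike of the fixture alone.

How it is judged (in metres and radians):
On the way, in this order (a step that is already met when the one before it is completed fails the run):
1. the clip is held open while the tray is still in front of the nose (value of joint clip above 0.19 rad and x of board_tray in the frame of fixture below 0.016 m), for 0.1 s.
2. the tray is pushed fully home while the clip is still held down (value of joint clip above 0.19 rad and x of board_tray in the frame of fixture above 0.03 m), for 0.1 s.
At the end, for the whole second after the job is handed in: The tray lies flat in its track, within 3.5 mm of fully home against the end stop and at rest, with the released clip closed on it (clip between 0.11 and 0.185 rad, pressing on the tray with more than 1 N) (x of board_tray in the frame of fixture above 0.0295 m and z of board_tray in the frame of fixture below 0.0125 m and value of joint clip between 0.11 and 0.185 rad and contact force between clip and board_tray above 1 N and linear speed of board_tray below 0.01 m/s); the robot touches nothing.
It fails at once if the tray is lifted or tipped out of its track (underside more than 8 mm above the bed, or tilted more than 0.25 rad) (z of board_tray in the frame of fixture above 0.018 m or angle between board_tray's own z axis and vertical above 0.25 rad).
It fails at once if the clip is let down on the tray before it is home (tray more than 7 mm under the nose but over 5 mm short of home) (x of board_tray in the frame of fixture between 0.02 and 0.028 m and value of joint clip below 0.17 rad).
It fails at once if another thing on the desk is moved by more than 15 mm or tipped over (distance of any of tape_roll, heat_sink, screw_jar, screwdriver, memory_stick, mug, cleaner_bottle from where it was at the start of the episode above 0.015 m or angle between any of tape_roll, heat_sink, screw_jar, memory_stick, mug, cleaner_bottle's own z axis and vertical above 0.5 rad).
It also fails if it takes over 35 s, if anything falls off the work surface, if the arm or the gripper's body presses on something with over 40 N, if the wrist force passes 120 N, or if a joint passes its speed limit or range.

## Robot

A 7-joint arm with a two-finger parallel gripper is mounted at the origin on the work surface. World frame = base frame: x ahead of the robot, y to its left, z up, the work surface at z = 0. Lengths are in m, angles in degrees, forces in N, time in s.
With the tool pointing down it reaches from about 0.4 to 0.85 m from the base axis. Payload 10.4 kg.
Tool frame: the origin (TCP) lies at the very end of the fingers, on their centre line; the grasp point (between the pads) lies robot.pinch_z behind it (robot.pinch_z is the distance from the TCP to the grasp point, in m); z points along the fingers, y is the direction in which the jaws open and shut (so a half turn about z gives the same grasp; the last joint's range is limited). The gripper opens to 87 mm and grips with 3 to 60 N. Pads are 19 mm wide; open, the fingers measure 117 mm over their backs; the gripper's body (75 mm by 190 mm) begins 51 mm behind the grasp point.
Start: joints at [-1.295, 19.034, -3.707, 83.658, 1.238, 77.344, -5.071], TCP at [0.625, 0, 0.223] pointing down, gripper open.
Joint ranges: [-148.97, 148.97], [-28.65, 121.19], [-84.17, 76.75], [9.2, 138.47], [-72.65, 252.65], [3.7, 117.97], [-149.18, 149.18]. Speed limits (degrees/s): [127.2, 127.2, 159.86, 159.86, 180, 180, 180].

## Interface

Orientations are given as a 3x3 rotation matrix whose columns are the frame's x, y, z axes.
In Python, from rig import robot gives the robot as it stands. The module is installed in compiled form; this text tells all that it offers.
- The arm moves only by the shell command python3 -m handwheel 'ROWS' [FORCE]. ROWS is JSON, a list of rows, each a list of 5 numbers: the shift along the world's x, y, z as a fraction of full scale, then the turn about the world's z as a fraction of full scale, then the opening, from 0 (shut) to 1 (fully open). In form: [[dx, dy, dz, turn, claw], ...]. A call has 1 to 12 rows; each row is the pose to reach, as a shift and turn from the pose commanded when the call began; what a row does not reach only later rows make up. Full scale, the value 1, is 0.5 m for a shift and 90 degrees for a turn. A row lasts 1/8 s, in which the tool goes at most 62.5 mm and 10.7 degrees, less where a joint would pass 70% of its speed; a pose out of reach is approached as far as the arm can. A call with a number of a shift or a turn outside -1 to 1 is refused whole. A call with a gripper value outside its range is refused whole. The fingers move at their own pace and stop on an object; FORCE is the grip in N (left out, the last holds). Time passes only in rows, so rows that repeat a pose let the fingers close. It gives the time, the measured TCP pose, the force and the opening at its end, in the units of the state.
- robot.read_state(): the state, without advancing time (a new reading comes with each control period).
- robot.read_camera(name): name is "scene" or "side" or "wrist"; returns the picture (480x640x3 uint8, red, green, blue); there is no depth.
- robot.camera_model(name): a dict with "fx", "fy", "cx", "cy" (pixels), "origin" and "attitude" of the camera in the world; the wrist camera has in their place "tool_from_camera" (4x4, takes a point from camera to tool coordinates, whose origin is the TCP and whose axes are the flange's). Camera axes: x right, y up, looking along -z (the intrinsics and any distortion apply to the point x, -y, -z); pixel columns grow to the right and rows downward; lengths in m; the calibration is good to about 2 mm. A picture is of the moment at which its call begins: read the wrist's pose just before it. camera_model takes no time and is no camera call.
- robot.job_done(): hands the job in, once; it reports no verdict.
Trained networks look in the newest picture that a camera, given by its name, has taken for a name from the list of things; names that differ only in an ending like _2 or _b are one class to them, and where a whole thing is asked for, a point or a joint stands for the part that bears it (a point fixed in the world has none). Each returns a list of dicts, best first, with "score" (0 to 1); they miss things now and then, are a little off and sometimes report something else, mostly with a low value. They report only what shows in the picture. A call takes as long as a camera call. They do not tell look-alikes from the thing itself.
- robot.spot_in(camera, thing): "point" ([x, y, z] in m, in the coordinates of the camera as it stood for that picture, good to about 4 mm: the middle of the surface that is visible of it).
- robot.landmark_of(camera, thing): "point" ([x, y, z] in m, in the coordinates of the camera as it stood for that picture, good to about 4 mm: a listed point, or the origin of a listed thing).
The state is a dict: "time": time; "joint_positions": joint angles; "joint_vel": joint speeds; "effort": joint torques, N m; "tcp_pos": TCP position; "tcp_rot": TCP orientation; "wrist_force": force on the tool from outside, world axes, zero at the start; "wrist_torque": the same for the moment, N m; "finger_gap": finger opening in m.
Only numpy, scipy, OpenCV 4.12 (cv2) and the standard library are available. Lean on these libraries where they do the work, as an engineer would, in place of code of your own. Each camera call takes 0.05 s, during which the arm holds its last target.

## Working session

There is one attempt and no reset: what is moved stays moved. The work goes in short steps, Python scripts to look and compute and a shell command to move; the robot and the scene stay as the last step left them, time stands still between calls to the robot, and variables do not carry over. Pictures are saved under pics/ and viewed, and the job is handed in when it is done.

```bash
mkdir -p pics; ls; cat > h.py <<'E'
from rig import robot
import numpy as np, cv2
def snap(cam,fn):
    s=robot.read_state(); im=robot.read_camera(cam)
    cv2.imwrite('pics/'+fn,cv2.cvtColor(im,cv2.COLOR_RGB2BGR)); return s,im
def campose(cam,s=None):
    m=robot.camera_model(cam)
    if 'origin' in m: return np.array(m['attitude']).reshape(3,3),np.array(m['origin'])
    T=np.array(m['tool_from_camera']); R=np.array(s['tcp_rot']).reshape(3,3)
    return R@T[:3,:3],R@T[:3,3]+np.array(s['tcp_pos'])
def toworld(cam,p,s=None):
    R,o=campose(cam,s); return R@np.array(p)+o
def pix2z(cam,u,v,z,s=None):
    m=robot.camera_model(cam); R,o=campose(cam,s)
    d=R@np.array([(u-m['cx'])/m['fx'],-(v-m['cy'])/m['fy'],-1.]); return o+d*(z-o[2])/d[2]
E
python3 - <<'E'
from h import *
print(robot.read_state())
for c in ['scene','side','wrist']:
    s,im=snap(c,c+'0.png'); print(c,robot.camera_model(c))
    for t in ['fixture','press_edge','nose','end_stop','board_tray']:
        for r in robot.landmark_of(c,t)[:3]: print(t,round(r['score'],2),toworld(c,r['point'],s).round(4))
E
```

```text
pics
{'time': 0.0, 'joint_positions': array([-1.29490691, 19.07007259, -3.7070314 , 83.70611975,  1.23798284,
       77.34301949, -5.07068997]), 'joint_vel': array([ 0.04111487,  0.03365084, -0.04714085,  0.02163771, -0.04092536,
        0.07091995, -0.05800447]), 'effort': array([-1.20520472e-04, -6.23245955e+01,  2.44190963e-02, -3.89891267e+01,
       -6.13984605e-02,  3.97891912e-02,  1.87085252e-04]), 'tcp_pos': array([ 6.24613671e-01, -8.08223237e-06,  2.21773717e-01]), 'tcp_rot': array([[-2.27395055e-05,  9.99999043e-01, -1.38301840e-03],
       [ 9.99999997e-01,  2.26401467e-05, -7.18575630e-05],
       [-7.18261825e-05, -1.38302003e-03, -9.99999041e-01]]), 'wrist_force': array([-1.36901396,  0.01577121, -0.47698119]), 'wrist_torque': array([ 0.00479261,  0.03515479, -0.05710122]), 'finger_gap': 0.08698589469023492}
scene {'fx': 513.4846935491425, 'fy': 513.4846935491425, 'cx': 318.05873947717384, 'cy': 231.998900702162, 'origin': array([ 1.25969167, -0.5143118 ,  1.02534724]), 'attitude': array([[ 0.53591081, -0.61982199,  0.57325413],
       [ 0.84413062,  0.38083132, -0.37
[... 1534 characters left out ...]
,
         7.87125356e-02],
       [ 9.99998164e-01,  1.74109371e-03,  8.00499742e-04,
        -5.77168369e-04],
       [ 2.72478902e-04,  2.84298000e-01, -9.58735925e-01,
        -1.61828637e-01],
       [ 0.00000000e+00,  0.00000000e+00,  0.00000000e+00,
         1.00000000e+00]])}
fixture 0.79 [ 0.4906 -0.2498 -0.0044]
fixture 0.64 [3.584e-01 5.010e-02 3.000e-04]
press_edge 0.67 [0.5892 0.0331 0.0294]
press_edge 0.59 [0.3384 0.0066 0.0302]
nose 0.83 [0.6533 0.1009 0.0103]
nose 0.77 [0.4093 0.0681 0.0072]
nose 0.64 [ 0.5409 -0.2268  0.0126]
end_stop 0.78 [0.6722 0.1002 0.0076]
end_stop 0.62 [0.4169 0.0682 0.0095]
end_stop 0.62 [ 0.552  -0.2255  0.0093]
board_tray 0.8 [0.6039 0.0956 0.0102]
```

View pics/scene0.png

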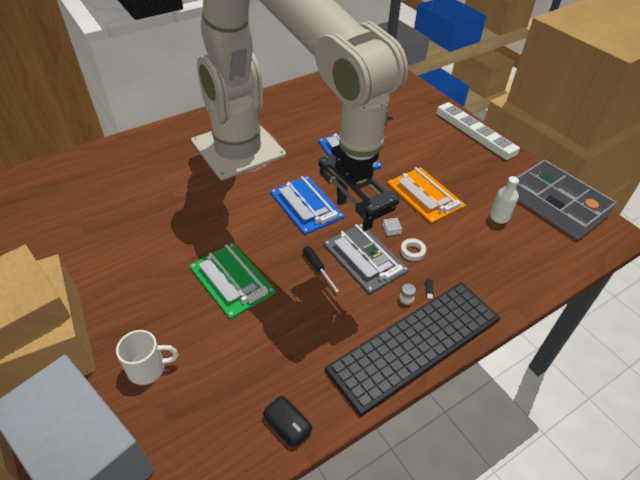

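View pics/wrist0.png

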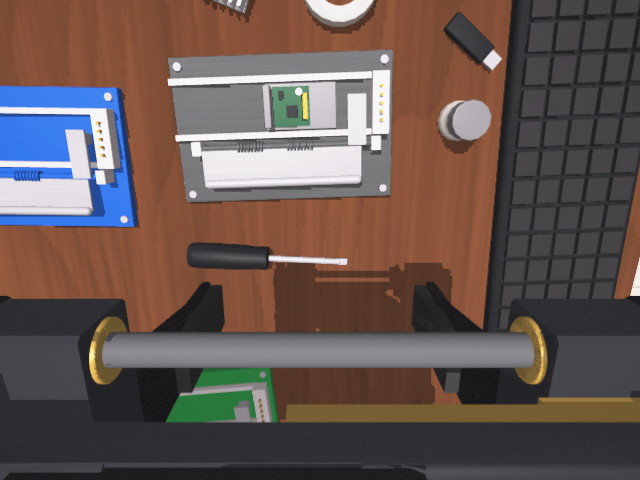

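View pics/side0.png

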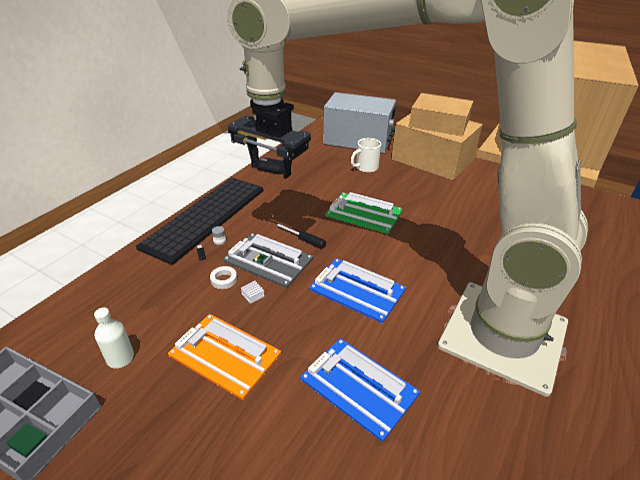

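The grey steel fixture (plate corners near (170,58), (392,51), (391,195), (188,202) in the wrist view) is the real one. It holds the tray at about (300,105). The blue, green and orange ones are look-alikes. I'll refine its pose from the pixels next.

```bash
python3 - <<'E'
from h import *
im=cv2.imread('pics/wrist0.png')
c=cv2.resize(im[40:215,155:405],None,fx=3.2,fy=3.2,interpolation=cv2.INTER_CUBIC); cv2.imwrite('pics/wcrop.png',c)
im=cv2.imread('pics/scene0.png')
c=cv2.resize(im[215:300,315:415],None,fx=7,fy=7,interpolation=cv2.INTER_CUBIC); cv2.imwrite('pics/scrop.png',c)
print(robot.pinch_z)
E
```

```text
0.0187
```

View pics/wcrop.png

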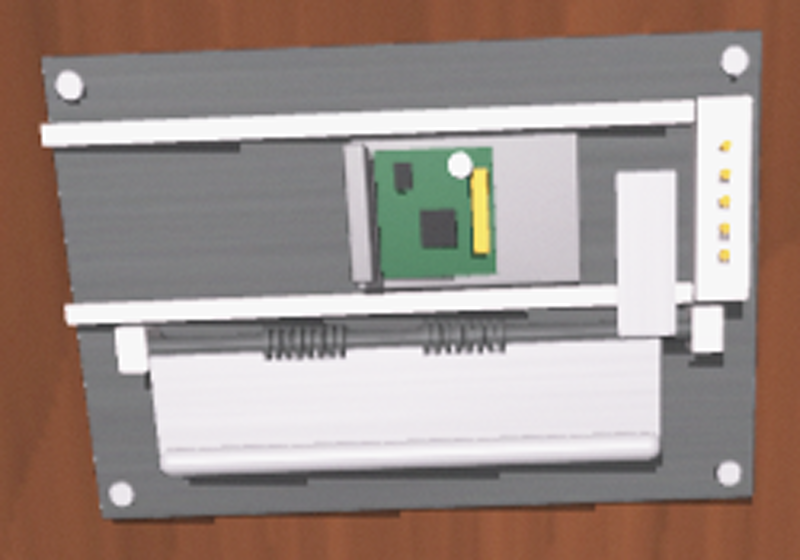

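View pics/scrop.png

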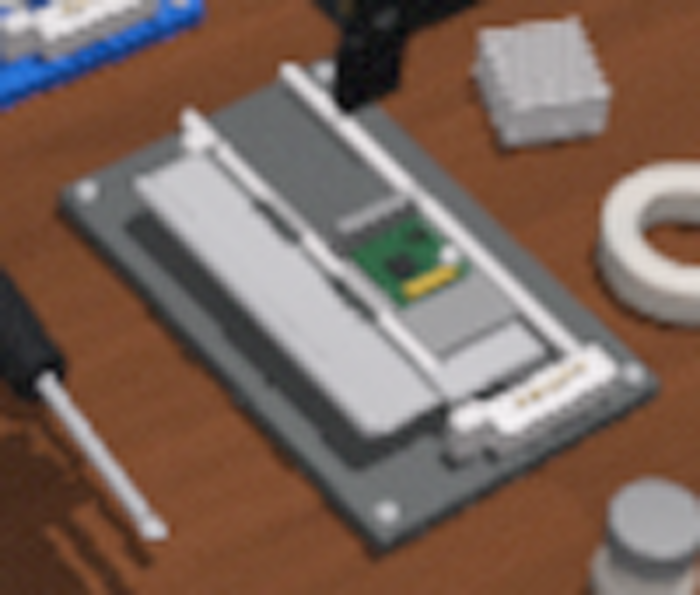

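```bash
cat > m1.py <<'E'
from h import *
s=robot.read_state()
def W(p,z): return pix2z('wrist',155+(p[0]+.5)/3.2-.5,40+(p[1]+.5)/3.2-.5,z,s)
px=[(44,60),(760,33),(750,495),(104,518)]
F=np.array([(-115,65),(85,65),(85,-65),(-115,-65)])/1000.
P=np.array([W(p,.01)[:2] for p in px])
def fit(F,P):
    a=F-F.mean(0); b=P-P.mean(0); th=np.arctan2((a[:,0]*b[:,1]-a[:,1]*b[:,0]).sum(),(a*b).sum())
    R=np.array([[np.cos(th),-np.sin(th)],[np.sin(th),np.cos(th)]]); t=P.mean(0)-R@F.mean(0)
    return th,R,t,(P-(F@R.T+t))
th,R,t,res=fit(F,P); print(np.degrees(th),t,(res*1000).round(1))
inv=lambda q:((np.array(q)[:2]-t)@R*1000).round(1)
for n,p,z in [('liprear',(345,146),.028),('liprear',(356,283),.028),('front',(578,135),.016),('front',(579,282),.016),('rollL',(163,468),.026),('rollR',(658,455),.026),('stop',(697,200),.024),('noseL',(616,172),.027),('railtopL',(42,125),.016)]:
    print(n,inv(W(p,z)))
E
python3 m1.py
```

```text
1.854566762258043 [0.6080839  0.07639599] [[ 1.3 -0.9]
 [-0.9 -0.9]
 [-1.4  1. ]
 [ 1.1  0.8]]
liprear [-29.9  37.3]
liprear [-29.5   2. ]
front [33.2 39.1]
front [32.6  0.1]
rollL [-89.3 -47.4]
rollR [ 54.  -48.6]
stop [65.1 20.6]
noseL [42.7 28.4]
railtopL [-114.6   46.8]
```

Fixture pose: (0.608, 0.076), yaw 1.85°. The tray sits at fixture x ≈ +1 mm. The plate, end-stop and nose points agree with the given sizes to about 1–3 mm. I'll go above the start point, with the jaws across the track and the finger at x = −55 mm.

```bash
python3 -m handwheel '[[-0.142,0.121,-0.1,-0.979,0.61],[-0.142,0.121,-0.2,-0.979,0.61],[-0.142,0.121,-0.244,-0.979,0.61],[-0.142,0.121,-0.244,-0.979,0.61],[-0.142,0.121,-0.244,-0.979,0.61],[-0.142,0.121,-0.244,-0.979,0.61],[-0.142,0.121,-0.244,-0.979,0.61],[-0.142,0.121,-0.244,-0.979,0.61],[-0.142,0.121,-0.244,-0.979,0.61],[-0.142,0.121,-0.244,-0.979,0.61]]'
python3 - <<'E'
from h import *
s,im=snap('wrist','w1.png'); print({k:np.round(s[k],4) for k in ['time','tcp_pos','tcp_rot','wrist_force','finger_gap']})
snap('scene','s1.png'); snap('side','d1.png')
im=cv2.imread('pics/scene0.png')
for n,f,(a,b,c,d) in [('s1','s1c',(150,320,280,440)),('d1','d1c',(180,320,180,340))]:
    i=cv2.imread(f'pics/{n}.png'); cv2.imwrite(f'pics/{f}.png',cv2.resize(i[a:b,c:d],None,fx=3.5,fy=3.5,interpolation=cv2.INTER_CUBIC)[:, :])
E
```

```text
time: 2.15
tcp_pos: [0.554, 0.0606, 0.1006]
tcp_rot: [[0.999, 0.036, 0.0], [0.036, -0.999, -0.0], [0.0, 0.0, -1.0]]
wrist_force: [-0.1, 0.1, -0.4]
finger_gap: 0.0528
{'time': np.float64(2.15), 'tcp_pos': array([0.554 , 0.0606, 0.1006]), 'tcp_rot': array([[ 9.993e-01,  3.630e-02,  1.000e-04],
       [ 3.630e-02, -9.993e-01, -1.000e-04],
       [ 1.000e-04,  1.000e-04, -1.000e+00]]), 'wrist_force': array([-0.1059,  0.1172, -0.38  ]), 'finger_gap': np.float64(0.0528)}
```

View pics/w1.png

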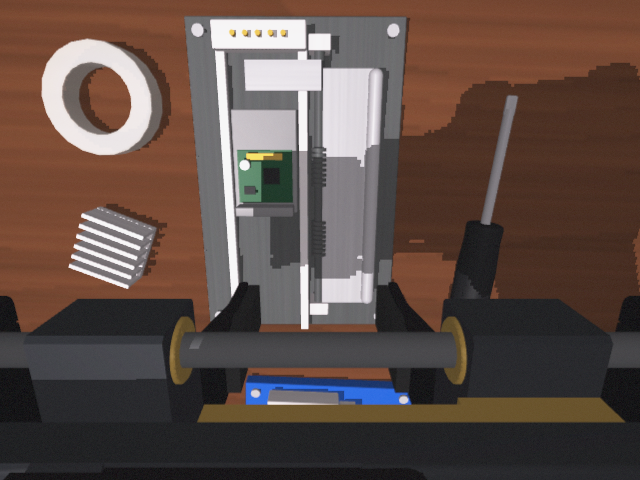

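View pics/d1c.png

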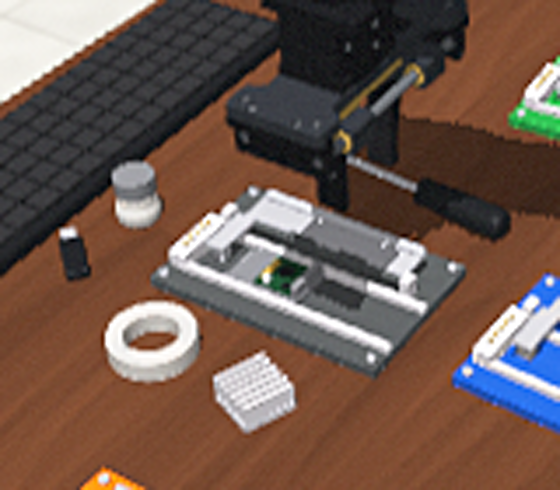

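View pics/s1c.png

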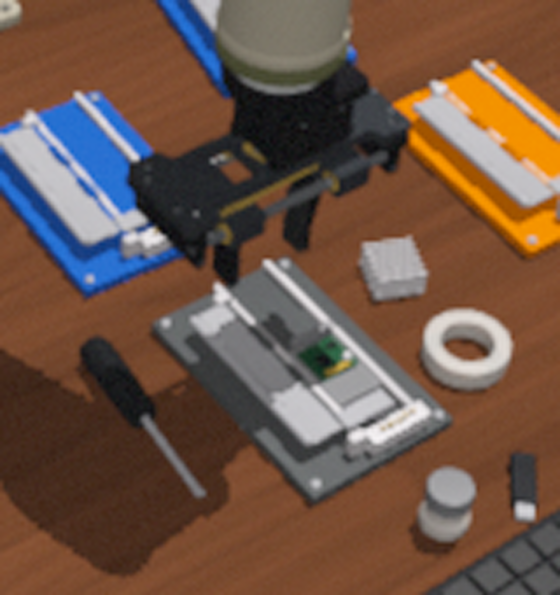

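Wrist view: the camera now looks along +x, the lip rear is at row ~212, the finger tips are at the lower edge near (240,290) and (385,290). I'll cross-check the pose in this closer view.

```bash
python3 - <<'E'
from h import *
im=cv2.imread('pics/w1.png')
cv2.imwrite('pics/w1a.png',cv2.resize(im[5:145,180:420],None,fx=3.3,fy=3.3,interpolation=cv2.INTER_CUBIC))
cv2.imwrite('pics/w1b.png',cv2.resize(im[145:335,180:420],None,fx=3,fy=3,interpolation=cv2.INTER_CUBIC))
E
```

```text
(no output)
```

View pics/w1a.png

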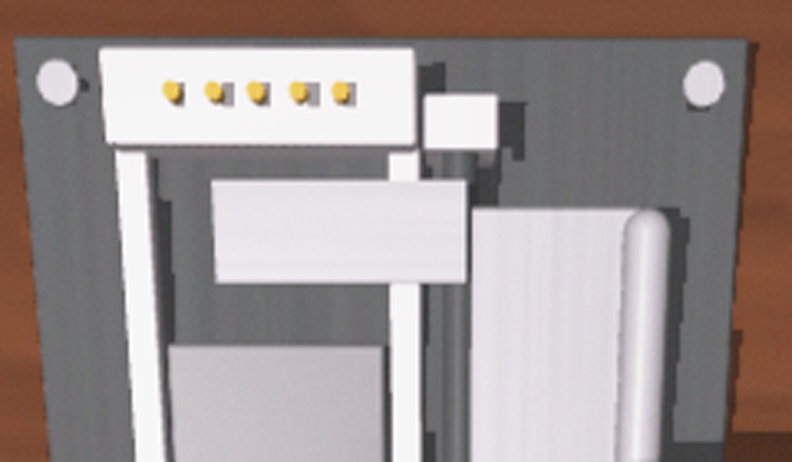

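View pics/w1b.png

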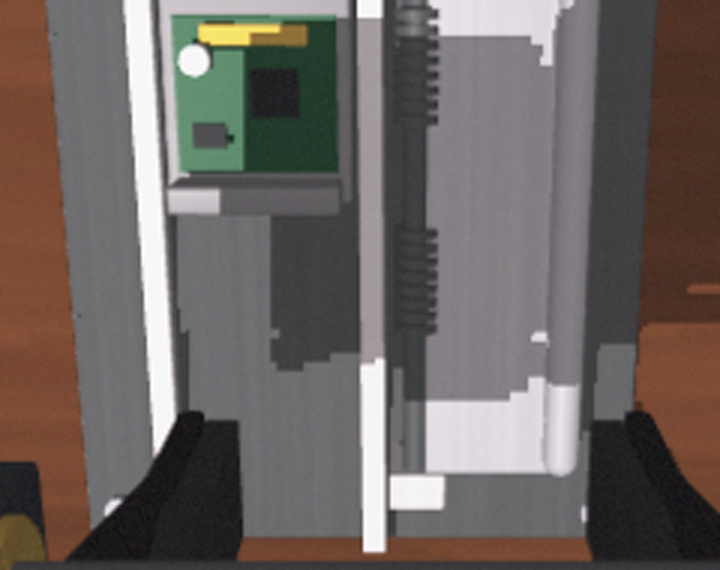

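```bash
python3 - <<'E'
from h import *
s=robot.read_state()
def A(p,z): return pix2z('wrist',180+(p[0]+.5)/3.3-.5,5+(p[1]+.5)/3.3-.5,z,s)[:2]
def B(p,z): return pix2z('wrist',180+(p[0]+.5)/3-.5,145+(p[1]+.5)/3-.5,z,s)[:2]
# plate right-far corners, +y edge, -y edge
a=A((15,38),.01); b=A((745,40),.01); c=B((90,490),.01)
print('corners fL,fR',a,b,'dist',np.hypot(*(a-b)))
d=a-c; print('left edge yaw',np.degrees(np.arctan2(d[1],d[0])))
r0=B((373,545),.016); r1=A((404,153),.016); d=r1-r0; print('rail yaw',np.degrees(np.arctan2(d[1],d[0])),np.hypot(*d))
d=a-b; print('front yaw',np.degrees(np.arctan2(-d[0],d[1])))
for th,t in [(1.855,(.6081,.0764))]:
    th=np.radians(th);R=np.array([[np.cos(th),-np.sin(th)],[np.sin(th),np.cos(th)]])
    f=lambda q:((q-np.array(t))@R*1000).round(1)
    for n,q in [('fL',a),('fR',b),('stop edge',A((260,146),.024)),('liprear',B((169,214),.028)),('liprear',B((338,213),.028)),('trayfront',A((170,346),.016)),('trayfront',A((383,346),.016)),('roll end far mid top',A((649,212),.028)),('roll mid top',A((640,460),.03)),('rollnear',B((561,472),.026)),('railnear',r0),('railfar',r1),('tcp',s['tcp_pos'][:2])]: print(n,f(q))
E
```

```text
corners fL,fR [0.6902244  0.14330322] [0.69416974 0.01499748] dist 0.12836638439862386
left edge yaw 1.8940192472817523
rail yaw 1.6905076011843938 0.17816190172382435
front yaw 1.7612652611452766
fL [84.2 64.2]
fR [ 84.  -64.2]
stop edge [64.6 19.9]
liprear [-30.3  37.3]
liprear [-30.1   2.3]
trayfront [32.7 38.9]
trayfront [32.8 -0. ]
roll end far mid top [ 53.8 -46. ]
roll mid top [ 13.2 -45.9]
rollnear [-89.5 -46.2]
railnear [-113.3   -3.7]
railfar [64.9 -4.2]
tcp [-54.6 -14.1]
```

Both views agree: tray lip rear at fixture x = −30 mm, TCP at (−55, −14). I'll descend to just above the rolled edge and then press.

```bash
python3 -m handwheel '[[0,0,-0.06,0,0.61],[0,0,-0.11,0,0.61],[0,0,-0.13,0,0.61],[0,0,-0.14,0,0.61],[0,0,-0.15,0,0.61],[0,0,-0.158,0,0.61],[0,0,-0.162,0,0.61],[0,0,-0.162,0,0.61],[0,0,-0.162,0,0.61]]'
python3 - <<'E'
from h import *
for c,(a,b,e,d) in [('scene',(200,300,310,420)),('side',(210,300,200,330))]:
    s,im=snap(c,c+'2.png'); i=cv2.imread('pics/'+c+'2.png'); cv2.imwrite('pics/'+c+'2c.png',cv2.resize(i[a:b,e:d],None,fx=6,fy=6,interpolation=cv2.INTER_CUBIC))
s,_=snap('wrist','w2.png'); print(s['time'],s['tcp_pos'],s['wrist_force'])
E
```

```text
time: 3.42
tcp_pos: [0.5545, 0.0599, 0.0203]
tcp_rot: [[0.999, 0.033, 0.001], [0.033, -0.999, -0.0], [0.001, 0.001, -1.0]]
wrist_force: [-2.8, -3.7, 6.3]
finger_gap: 0.0528
3.525 [0.55447007 0.05997876 0.02029152] [-2.22365743 -2.61324648  5.5087158 ]
```

View pics/scene2c.png

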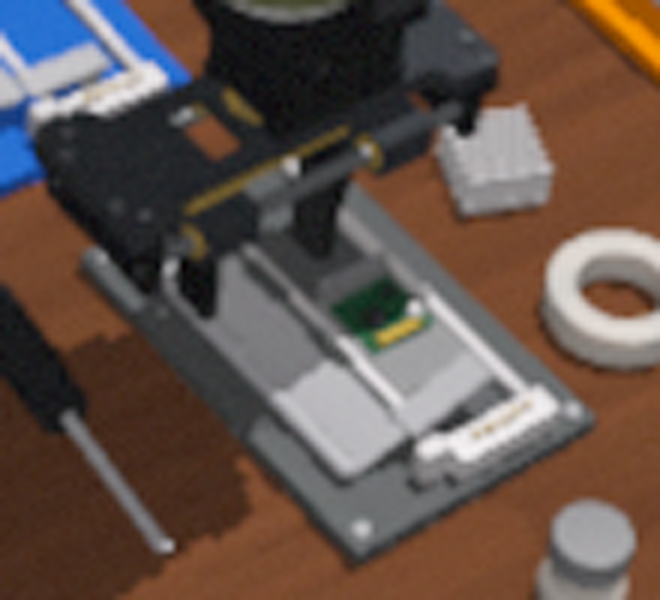

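View pics/side2c.png

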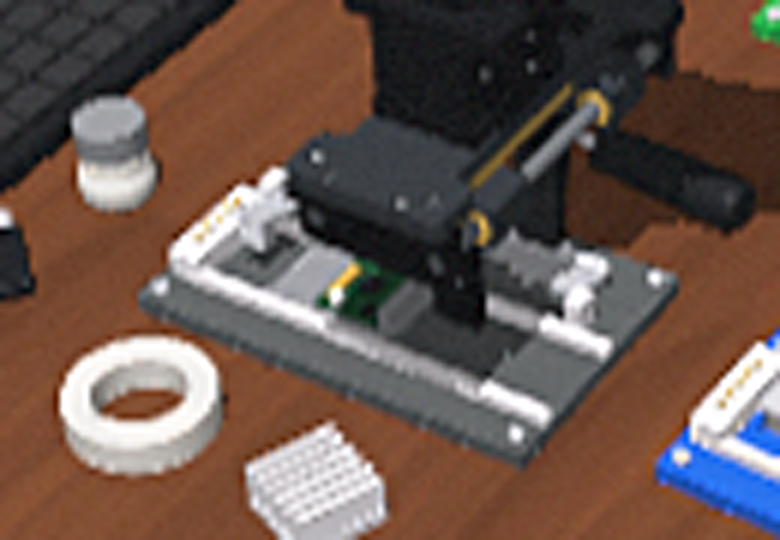

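View pics/w2.png

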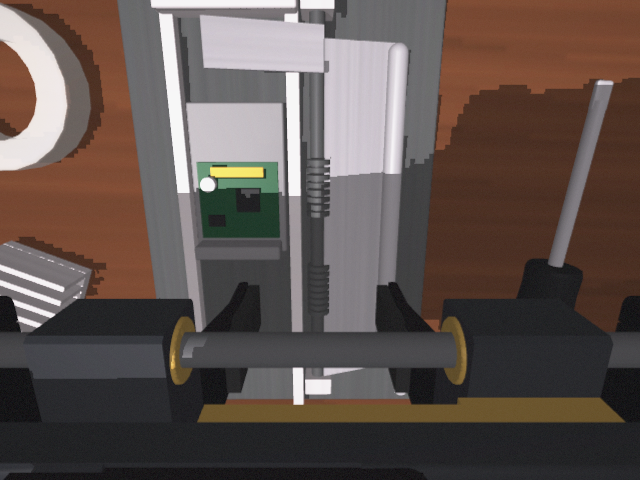

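The clip is open: the TCP is 20.3 mm high (joint ≈ 0.30), the force is ~6 N, and the nose is raised in both views. The tray is still in front of the nose. Next I push about 28 mm along the track, keeping the clip pressed.

```bash
python3 -m handwheel '[[0.008,0.0003,-0.001,0,0.61],[0.016,0.0005,-0.001,0,0.61],[0.024,0.0008,-0.001,0,0.61],[0.032,0.001,-0.001,0,0.61],[0.04,0.0013,-0.001,0,0.61],[0.048,0.0015,-0.001,0,0.61],[0.056,0.0018,-0.001,0,0.61],[0.056,0.0018,-0.001,0,0.61]]'
python3 - <<'E'
from h import *
s,_=snap('wrist','w3.png'); print(s['time'],s['tcp_pos'],s['wrist_force'])
E
```

```text
time: 4.58
tcp_pos: [0.5821, 0.0617, 0.0196]
tcp_rot: [[0.999, 0.033, -0.0], [0.033, -0.999, 0.0], [-0.0, -0.0, -1.0]]
wrist_force: [-3.0, -0.7, 7.1]
finger_gap: 0.053
4.575 [0.58210208 0.06173045 0.01964416] [-3.040997   -0.73689316  7.0903326 ]
```

View pics/w3.png

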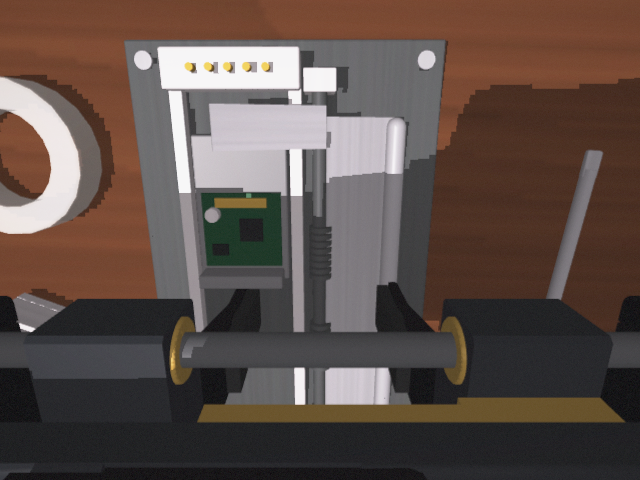

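```bash
cat >> h.py <<'E'
th=np.radians(1.8);RF=np.array([[np.cos(th),-np.sin(th)],[np.sin(th),np.cos(th)]]);TF=np.array([.6085,.0764])
def fx(q): return ((np.array(q)[:2]-TF)@RF*1000).round(1)
E
python3 - <<'E'
from h import *
s=robot.read_state(); print('tcp',fx(s['tcp_pos']))
for n,u,v,z in [('liprear',242,287,.028),('trayfront left',198,137,.016),('stopedge',230,89,.024)]: print(n,fx(pix2z('wrist',u,v,z,s)))
E
```

```text
tcp [-26.9 -13.8]
liprear [-15.3  19.3]
trayfront left [46.6 36.3]
stopedge [64.4 20.1]
```

The finger is on the lip, with the tray at ≈ +16 mm and about 17 mm to go. I'll continue without letting up.

```bash
python3 -m handwheel '[[0.008,0.0003,0,0,0.61],[0.016,0.0005,0,0,0.61],[0.022,0.0007,0,0,0.61],[0.028,0.0009,0,0,0.61],[0.032,0.001,0,0,0.61],[0.032,0.001,0,0,0.61]]'
python3 - <<'E'
from h import *
s,_=snap('wrist','w4.png'); print(s['time'],s['tcp_pos'],fx(s['tcp_pos']),s['wrist_force'])
E
```

```text
time: 5.38
tcp_pos: [0.5978, 0.0622, 0.0196]
tcp_rot: [[0.999, 0.033, -0.0], [0.033, -0.999, 0.0], [-0.0, -0.0, -1.0]]
wrist_force: [-4.7, -0.8, 5.4]
finger_gap: 0.0527
5.375 [0.59783585 0.06224246 0.01959537] [-11.1 -13.8] [-4.72506459 -0.84107413  5.37950595]
```

View pics/w4.png

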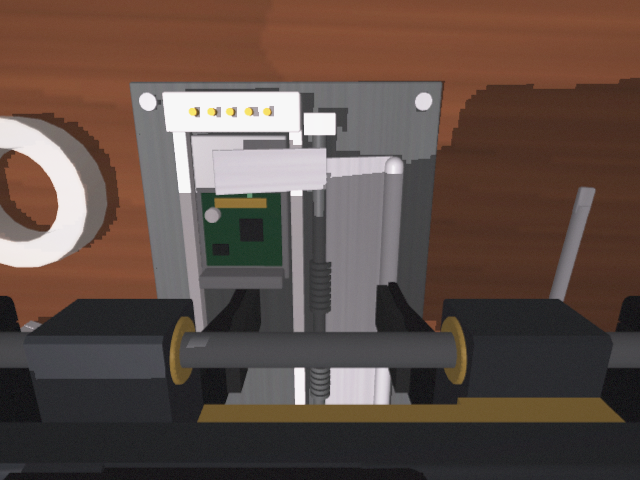

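The tray's front edge is at row ~136, a couple of mm short of the stop face (row ~131). I'll creep forward until the force rises.

```bash
python3 -m handwheel '[[0.002,0.0001,0,0,0.61],[0.004,0.0001,0,0,0.61],[0.005,0.0002,0,0,0.61],[0.005,0.0002,0,0,0.61]]'
```

```text
time: 5.92
tcp_pos: [0.5992, 0.0623, 0.0195]
tcp_rot: [[0.999, 0.033, -0.003], [0.033, -0.999, 0.0], [-0.003, -0.0, -1.0]]
wrist_force: [-9.8, -0.9, 9.8]
finger_gap: 0.0532
```

```bash
python3 -m handwheel '[[0.003,0.0001,0,0,0.61],[0.004,0.0001,0,0,0.61],[0.004,0.0001,0,0,0.61]]'
python3 - <<'E'
from h import *
s,_=snap('wrist','w5.png'); print(s['time'],s['tcp_pos'],fx(s['tcp_pos']),s['wrist_force'])
i=cv2.imread('pics/w5.png'); cv2.imwrite('pics/w5c.png',cv2.resize(i[80:300,140:340],None,fx=2.7,fy=2.7,interpolation=cv2.INTER_CUBIC))
E
```

```text
time: 6.3
tcp_pos: [0.5995, 0.0623, 0.0193]
tcp_rot: [[0.999, 0.034, -0.006], [0.034, -0.999, -0.0], [-0.006, -0.0, -1.0]]
wrist_force: [-18.3, -1.5, 17.1]
finger_gap: 0.0527
6.3 [0.59948366 0.0622958  0.01929357] [ -9.5 -13.8] [-18.31443919  -1.47189719  17.13800441]
```

View pics/w5c.png

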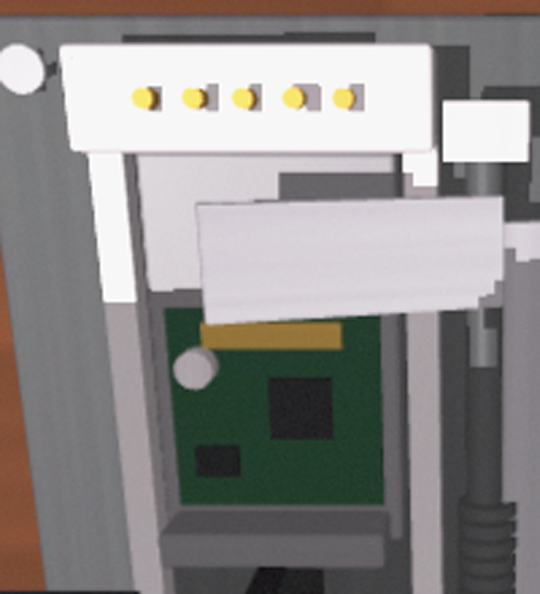

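The force climbed to 18 N with almost no motion, and the tray's front touches the stop face, so it is home. I'll back the pusher off while still pressing, then raise to release the clip.

```bash
python3 -m handwheel '[[-0.004,-0.0001,0,0,0.61],[-0.008,-0.0003,0,0,0.61],[-0.014,-0.0004,0,0,0.61],[-0.02,-0.0006,0,0,0.61],[-0.02,-0.0006,0.005,0,0.61],[-0.02,-0.0006,0.012,0,0.61],[-0.02,-0.0006,0.02,0,0.61],[-0.02,-0.0006,0.03,0,0.61],[-0.02,-0.0006,0.06,0,0.61],[-0.02,-0.0006,0.12,0,0.61],[-0.02,-0.0006,0.16,0,0.61],[-0.02,-0.0006,0.16,0,0.61]]'
python3 - <<'E'
from h import *
s,_=snap('wrist','w6.png'); print(s['time'],s['tcp_pos'],fx(s['tcp_pos']),s['wrist_force'])
i=cv2.imread('pics/w6.png'); cv2.imwrite('pics/w6c.png',cv2.resize(i[0:240,160:420],None,fx=2.5,fy=2.5,interpolation=cv2.INTER_CUBIC))
for c,(a,b,e,d) in [('scene',(200,300,310,420)),('side',(210,300,200,330))]:
    s,im=snap(c,c+'6.png'); i=cv2.imread('pics/'+c+'6.png'); cv2.imwrite('pics/'+c+'6c.png',cv2.resize(i[a:b,e:d],None,fx=6,fy=6,interpolation=cv2.INTER_CUBIC))
E
```

```text
time: 7.85
tcp_pos: [0.5936, 0.0619, 0.1013]
tcp_rot: [[0.999, 0.033, 0.003], [0.033, -0.999, 0.001], [0.003, -0.0, -1.0]]
wrist_force: [0.1, -0.4, 0.1]
finger_gap: 0.0531
7.85 [0.59363633 0.06189829 0.10129884] [-15.3 -14. ] [ 0.13072886 -0.44859546  0.05911657]
```

View pics/w6c.png

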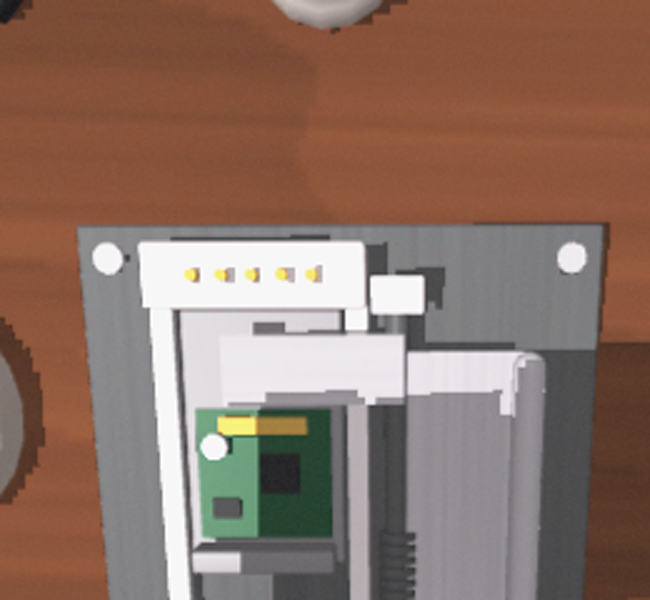

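View pics/scene6c.png

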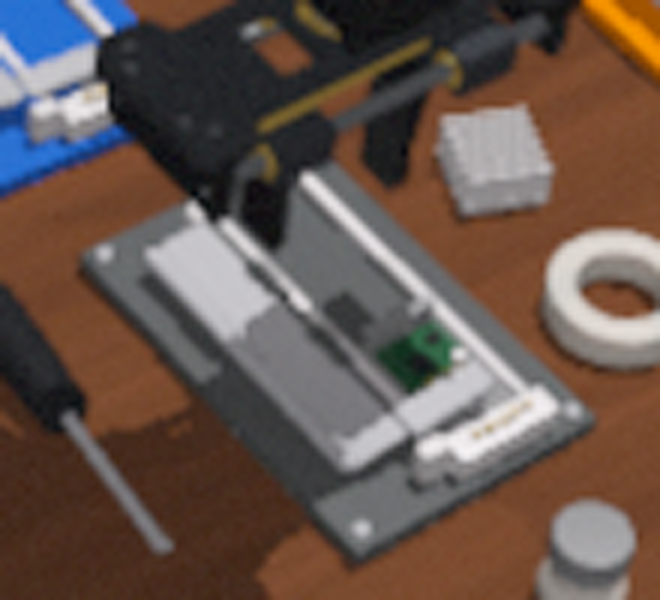

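View pics/side6c.png

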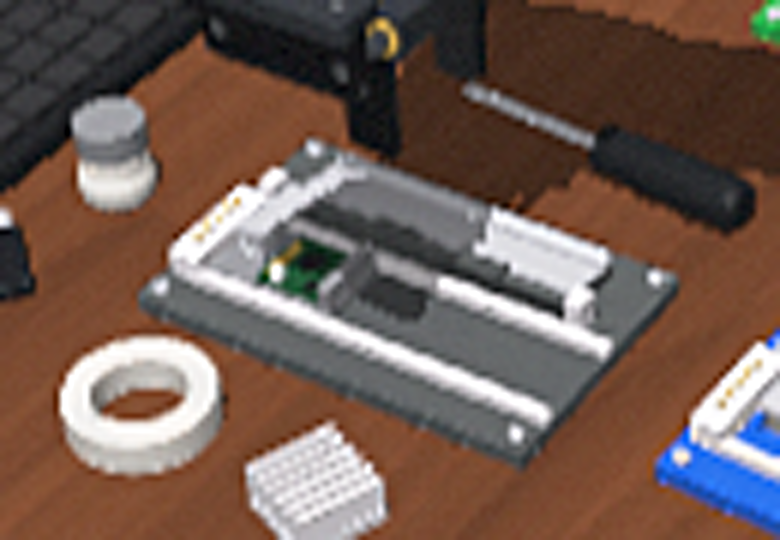

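```bash
python3 - <<'E'
from h import *
s=robot.read_state()
q=lambda x,y,z: fx(pix2z('wrist',160+x/2.5,y/2.5,z,s))
print('liprear',q(265,573,.028),'stop',q(255,308,.024),'roll x~',q(527,480,.027),'plate far',q(340,225,.01),'nose arm side',q(320,334,.031))
E
```

```text
liprear [-0.6 18.6] stop [62.3 19. ] roll x~ [ 22.4 -45.6] plate far [81.5 -0.4] nose arm side [56.6  3.5]
```

```bash
python3 - <<'E'
from h import *
print(robot.job_done())
E
```

```text
the job is handed in; nothing more can be done
None
```

I loaded the tray into the grey fixture and handed the job in at about 8 s. The hand-in gives no verdict.

**What I did:** One fingertip pressed the clip's rolled edge down to 20 mm (joint ≈ 0.30, about 6 N). The other pushed the tray by its rear lip under the raised nose. The push force then rose from about 5 N to 18 N with almost no further movement, which meant the tray was against the end stop. I backed the pusher off with the clip still held down, then rose clear.

**Last checks:**
- **Tray position:** in the final pictures the tray lies flat against the stop. Its lip rear measured −0.6 mm. The known points in that picture (stop face, plate edge) read about 3 mm short, so corrected it is about +2 mm, against +1 mm for fully home. This is a roughly 2 mm check, consistent with the force rise.
- **Clip:** the nose arm is down on the tray. I could see this, but I had no way to measure the clip's angle or its force on the tray.
- **Robot and bystanders:** the gripper is clear at 0.10 m height with about 0 N on the wrist. The heat sink, tape roll, jar and screwdriver look unmoved. I did not re-check the mug, bottle or memory stick up close, but the arm never went near them.

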